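# Load a label roll on the lab dispenser

## Robot

A 6-joint arm with a two-finger parallel gripper is mounted at the origin on the work surface. World frame = base frame: x ahead of the robot, y to its left, z up, the work surface at z = 0. Lengths are in mm, angles in rad, forces in N, time in s.
With the tool pointing down it reaches from about 300 to 775 mm from the base axis. Payload 14.6 kg.
Tool frame: the origin (TCP) lies between the finger pads; the fingertips stand ahead of it and the grasp point (between the pads) lies 6 mm ahead of it (r.nose_length is the z of the fingertips in the tool frame, in mm); z points along the fingers, y is the line along which they close (so a half turn about z gives the same grasp; the last joint's range is limited). The gripper opens to 85 mm and grips with 20 to 120 N. Pads are 22 mm wide; open, the fingers measure 114 mm over their backs; the gripper's body (76 mm by 85 mm) begins 54 mm behind the grasp point. The pads swing forward as they close: fully open they stand 13 mm farther back than shut.
Start: joints at [1.198, 0.3, 1.521, -0, 1.321, -0.067], TCP at [165.578, 524.474, 256.281] pointing down, gripper open.
Joint ranges: [-3.03, 3.03], [-0.79, 2.21], [0.23, 2.52], [-1.04, 4.18], [0, 3.07], [-2.55, 2.55]. Speed limits (rad/s): [2.22, 2.22, 2.57, 3.14, 3.14, 3.14].

## Interface

Orientations are given as a unit quaternion [x, y, z, w].
In Python, from plant import r, viewer, hand_in gives the robot as it stands.
- The arm moves only by the shell command python3 -m handwheel 'ROWS' [FORCE]. ROWS is JSON, a list of rows, each a list of 7 numbers: the opening, from 0 (shut) to 1 (fully open), then the shift along the tool's x, y, z in mm, then the turn, a rotation vector about the tool's x, y, z in degrees. In form: [[grip, tx, ty, tz, ax, ay, az], ...]. A call has 1 to 12 rows; each row is the pose to reach, as a shift and turn from the pose commanded when the call began, along the tool's axes at that moment; what a row does not reach only later rows make up. A row lasts 1/8 s, in which the tool goes at most 62.5 mm and 10.7 degrees, less where a joint would pass 70% of its speed; a pose out of reach is approached as far as the arm can. A call with a gripper value outside its range is refused whole. The fingers move at their own pace and stop on an object; FORCE is the grip in N (left out, the last holds). Time passes only in rows, so rows that repeat a pose let the fingers close. It gives the time, the measured TCP pose, the force, the opening and the grip force at its end, in the units of the state.
- r.read_state(): the state, without advancing time (a new reading comes with each control period).
- viewer.read_camera(name): name is "side" or "top" or "wrist"; returns (picture, depth): 420x560x3 uint8, blue, green, red; 420x560 float32, mm along the optical axis (not along the pixel's ray), 0 where there is no reading.
- viewer.calibration(name): a dict with "K" (3x3 intrinsics, pixels), "position" and "rotation" of the camera in the world; the wrist camera has in their place "T_tool_cam" (4x4, takes a point from camera to tool coordinates, whose origin is the TCP and whose axes are the flange's). Camera axes: x right, y down, z forward; pixel columns grow to the right and rows downward; lengths in mm; the calibration is good to about 2 mm. A picture is of the moment at which its call begins: read the wrist's pose just before it. calibration takes no time and is no camera call.
- hand_in(): hands the job in; it is judged then, once.
The state is a dict: "time_s": time; "q": joint angles; "qd": joint speeds; "joint_efforts": joint torques, N m; "tcp_pos": TCP position; "tool_rot": TCP orientation; "ft_force": force on the tool from outside, world axes, zero at the start; "torque": the same for the moment, N m; "grip_width": finger opening in mm; "gripper_force": force on a finger pad.
Only numpy, scipy, OpenCV 4.12 (cv2) and the standard library are available. Lean on these libraries where they do the work, as an engineer would, in place of code of your own. Each camera call takes 0.05 s, during which the arm holds its last target. There are 200 camera calls.

## Task

Load the label dispenser on the lab bench: take the taller of the two loose label rolls and put it over the dispenser's empty upright spindle. Lower it all the way down before letting go, rather than dropping it, so that it is left lying flat on the base plate around the spindle. Leave the low roll where it is.

Things in the scene. Friction and masses are not known exactly. Their poses are not given: they have to be found in the camera images.
- tall_roll: The taller loose roll of white paper labels: a plain ring standing on its flat end on the bench, hole upright. 58 mm outside diameter, 38 mm round hole right through (with a thin brown cardboard core), 52 mm high, about 80 g, rigid. Either end may be up. Its origin is the centre of the roll, on the hole's axis at mid height, so 26 mm above whatever it stands on; z runs along the hole.
- low_roll: The low loose roll, to be left alone: the same white paper ring, 58 mm outside and 38 mm hole, but only 22 mm high, lying on its flat end on the bench. Its origin is its centre, 11 mm above the bench.
- dispenser: The label dispenser, fixed to the bench, turned any way: a black base plate 110 mm (x) by 220 mm (y) and 10 mm thick with two steel upright spindles, 130 mm apart on its y axis. The spindle at y = -65 mm already carries a low roll (58 mm wide, its top 32 mm above the bench); the one at y = +65 mm is empty. A steel strip 6 mm wide runs along the edge at x = +50 mm, its top 16 mm above the bench. Origin: the centre of the plate's underside, at bench height; z up.
- spindle_foot (a point): The foot of the empty spindle: the point on its axis at the top face of the base plate, 10 mm above the bench; axes as the dispenser's. The spindle is 16 mm in diameter and stands 60 mm above this point (its top 70 mm above the bench), the last 8 mm tapering to 8 mm. A seated tall roll has its centre 26 mm above this point and has 11 mm of play on every side.
Mind the look-alikes: they are no part of the job. Of the things that look like the tall_roll, the largest one is meant.

How it is judged:
By the outcome, as a careful person would: the job done as asked, in the order asked, and still so for the second after the job is handed in, with the robot touching nothing.
It also fails if it takes over 32 s, if anything falls off the work surface, if the arm or the gripper's body presses on something with over 40 N, if the wrist force passes 120 N, or if a joint passes its speed limit or range.

## Working session

There is one attempt and no reset: what is moved stays moved. The work goes in short steps, Python scripts to look and compute and a shell command to move; the robot and the scene stay as the last step left them, time stands still between calls to the robot, and variables do not carry over. Pictures are saved under pics/ and viewed, at most 10 in all, crops included, and the job is handed in when it is done.

```bash
mkdir -p pics; ls
cat > h.py <<'E'
import numpy as np, cv2
from plant import r, viewer, hand_in
from scipy.spatial.transform import Rotation as R
def cam(n):
    s=r.read_state(); p,d=viewer.read_camera(n); c=viewer.calibration(n); K=np.array(c["K"])
    if n=="wrist":
        T=np.eye(4);T[:3,:3]=R.from_quat(s["tool_rot"]).as_matrix();T[:3,3]=s["tcp_pos"]
        T=T@np.array(c["T_tool_cam"])
    else:
        T=np.eye(4);T[:3,3]=c["position"];q=np.array(c["rotation"]);T[:3,:3]=R.from_quat(q).as_matrix() if q.size==4 else q
    return p,d,K,T
def cloud(d,K,T):
    v,u=np.mgrid[:d.shape[0],:d.shape[1]]
    P=np.stack([(u-K[0,2])/K[0,0]*d,(v-K[1,2])/K[1,1]*d,d],-1)
    W=P@T[:3,:3].T+T[:3,3]; W[d==0]=np.nan; return W
def ray(u,v,z,K,T):
    a=T[:3,:3]@np.linalg.solve(K,[u,v,1.]); return T[:3,3]+a*(z-T[2,3])/a[2]
E
python3 - <<'E'
from h import *
p,d,K,T=cam("top");cv2.imwrite("pics/top.png",p);np.savez("top.npz",p=p,d=d,K=K,T=T);print(T)
p,d,K,T=cam("side");cv2.imwrite("pics/side.png",p);np.savez("side.npz",p=p,d=d,K=K,T=T);print(T)
s=r.read_state();print(s,r.nose_length)
E
```

```text
pics
[[ 2.07517153e-02 -9.85381425e-01  1.69094095e-01  4.39406912e+02]
 [-9.98327188e-01 -2.95519927e-02 -4.96941251e-02  2.19785704e+01]
 [ 5.39647353e-02 -1.67779994e-01 -9.84346322e-01  6.99922007e+02]
 [ 0.00000000e+00  0.00000000e+00  0.00000000e+00  1.00000000e+00]]
[[-7.20338316e-01 -3.97571474e-01  5.68374554e-01  1.99884483e+02]
 [-6.93334623e-01  4.36334596e-01 -5.73497359e-01  3.84088588e+02]
 [-1.99952912e-02 -8.07185879e-01 -5.89958596e-01  4.43721878e+02]
 [ 0.00000000e+00  0.00000000e+00  0.00000000e+00  1.00000000e+00]]
{'time_s': 0.1, 'q': array([ 1.19842697e+00,  3.00394611e-01,  1.52151302e+00, -1.30735917e-05,
        1.32069405e+00, -6.65829173e-02]), 'qd': array([-0.00144072, -0.00180218, -0.00398414,  0.00130053, -0.00295692,
        0.00013291]), 'joint_efforts': array([ 3.72291233e-04, -5.44373310e+01, -3.62373412e+01, -1.58822086e-04,
        2.96439212e-03, -2.54548314e-05]), 'tcp_pos': array([165.50438089, 524.31818347, 255.7920515 ]), 'tool_rot': array([ 1.52296613e-01,  9.88334704e-01, -4.93787947e-04, -1.03660751e-04]), 'ft_force': array([ 0.54763768,  0.76368593, -0.35681922]), 'torque': array([-0.04750404, -0.02388795,  0.01856163]), 'gripper_force': 0.0, 'grip_width': 85.45709216961093} 25.0
```

View pics/top.png

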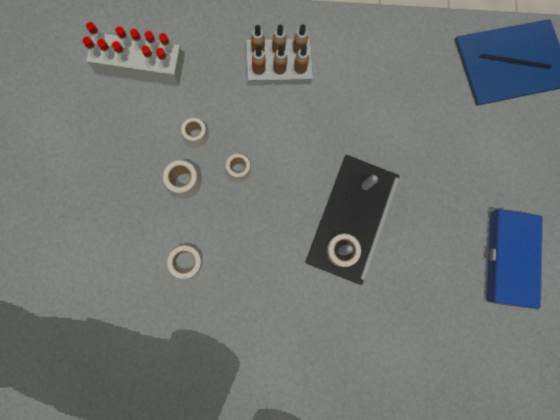

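View pics/side.png

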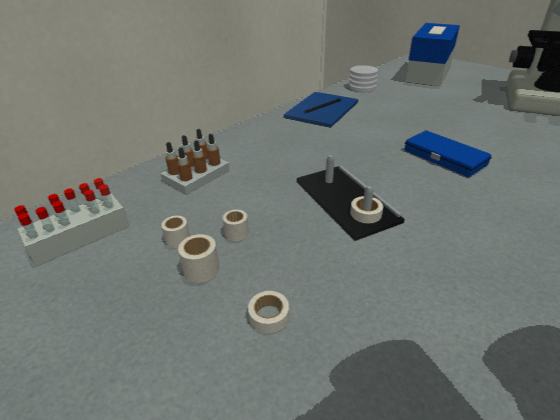

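The top view shows four loose rings: (180,177), (193,130), (237,166) and (184,262). The ring at (180,177), which is (199,258) in the side view, is both wide and tall, so it fits tall_roll. The rings at (193,130) and (237,166) are narrower look-alikes, and (184,262) is the low roll. The empty spindle is at (370,182). Next I'll measure these and confirm the choice in one crop.

Run:
```python
from h import *
f=np.load("top.npz");p,d,K,T=[f[k] for k in "pdKT"];W=cloud(d,K,T)
print("bench z",np.nanmedian(W[300:340,300:500,2]))
for n,u,v in [("A",180,177),("B",193,130),("C",237,166),("low",184,262)]:
    w=W[v-24:v+24,u-24:u+24].reshape(-1,3);w=w[w[:,2]>10];
    zt=np.percentile(w[:,2],95);t=w[w[:,2]>zt-4]
    (cx,cy),rad=cv2.minEnclosingCircle(t[:,:2].astype(np.float32));print(n,"top",zt.round(1),"c",round(cx,1),round(cy,1),"dia",round(2*rad,1),len(t))
# spindles
for n,u,v in [("sp",370,182),("sp2",346,250)]:
    w=W[v-12:v+12,u-12:u+12].reshape(-1,3);m=w[:,2]>50;print(n,w[m].shape,w[m].mean(0).round(1),w[m].max(0).round(1)); t=w[w[:,2]>62]; print(t.mean(0).round(1),len(t))
# plate
hsv=cv2.cvtColor(p,cv2.COLOR_BGR2HSV);m=((p.max(2)<45)*255).astype(np.uint8);m[:140]=0;m[300:]=0;m[:,:295]=0;m[:,410:]=0
m=cv2.morphologyEx(m,cv2.MORPH_CLOSE,np.ones((9,9)))
c=max(cv2.findContours(m,0,2)[0],key=cv2.contourArea)[:,0]
X=np.array([ray(u,v,10,K,T)[:2] for u,v in c],np.float32);rc=cv2.minAreaRect(X);print(rc,cv2.boxPoints(rc).round(1).tolist())
# side side check
f=np.load("side.npz");ps,d,K2,T2=[f[k] for k in "pdKT"]
W2=cloud(d,K2,T2)
w=W2[225:285,175:222].reshape(-1,3);w=w[w[:,2]>10];t=w[w[:,2]>47];print("A side",cv2.minEnclosingCircle(t[:,:2].astype(np.float32)),np.nanpercentile(w[:,2],98))
w=W2[153:185,322:338].reshape(-1,3);w=w[(w[:,2]>30)];print("sp side",w.mean(0),w.max(0),len(w))
a=cv2.resize(p[90:300,150:410],None,fx=3,fy=3,interpolation=2)[:600,:780];
cv2.imwrite("pics/crop.png",a)
```

```text
bench z -1.5003866200073048
A top 52.5 c 603.1 166.9 dia 57.8 491
B top 39.5 c 694.3 151.3 dia 43.5 260
C top 39.5 c 630.2 69.1 dia 43.0 263
low top 22.5 c 458.3 156.7 dia 57.5 493
sp (81, 3) [ 605.6 -165.6   63.1] [ 614.6 -159.9   71.6]
[ 606.1 -166.6   66.3] 52
sp2 (80, 3) [ 484.7 -121.5   63.6] [ 491.6 -115.    71.2]
[ 485.  -122.    66.2] 57
((569.296875, -147.50772094726562), (97.53572845458984, 161.240966796875), 69.57447052001953) [[476.70001220703125, -165.10000610351562], [627.7999877929688, -221.3000030517578], [661.9000244140625, -129.89999389648438], [510.79998779296875, -73.69999694824219]]
A side ((602.1731567382812, 167.68052673339844), 29.25940704345703) 53.21017299600268
sp side [ 604.1479239  -162.96713905   51.59344027] [ 613.85121959 -157.69259084   71.0379342 ] 141
```

View pics/crop.png

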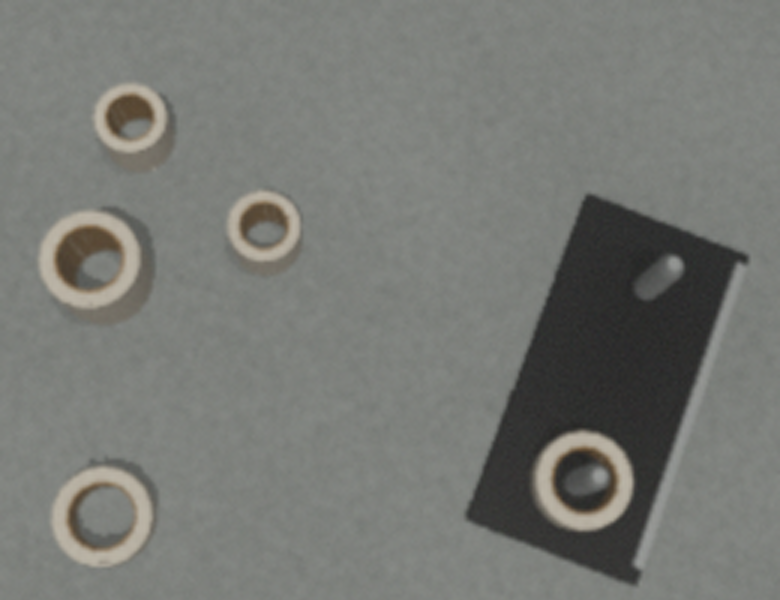

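The crop confirms it: the ring at (90,258) in the crop is 58 mm wide and 52 mm high at (603,167). The others measure 43 mm wide × 39 mm high and 58 mm wide × 22 mm high. The current yaw clears its neighbours, so I'll move above it.

```bash
python3 -m handwheel '[[1,-52,-21,10,0,0,0],[1,-105,-42,20,0,0,0],[1,-157,-63,30,0,0,0],[1,-210,-84,40,0,0,0],[1,-262,-105,50,0,0,0],[1,-315,-126,60,0,0,0],[1,-367,-146,70,0,0,0],[1,-420,-167,80,0,0,0],[1,-472,-188,90,0,0,0],[1,-525,-209,100,0,0,0],[1,-525,-209,100,0,0,0],[1,-525,-209,100,0,0,0]]' 30
python3 - <<'E'
from h import *
p,d,K,T=cam("wrist");cv2.imwrite("pics/w1.png",p);W=cloud(d,K,T)
s=r.read_state();print(s["tcp_pos"],s["tool_rot"],s["time_s"])
m=(abs(W[...,2]-52)<5)&(np.hypot(W[...,0]-603,W[...,1]-167)<45);t=W[m]
print(len(t),t.mean(0) if len(t) else 0,cv2.minEnclosingCircle(t[:,:2].astype(np.float32)) if len(t) else 0)
E
```

```text
time_s: 1.6
tcp_pos: [602.9, 167.2, 155.8]
tool_rot: [0.152, 0.988, -0.0, -0.0]
ft_force: [-0.1, 0.5, -0.4]
grip_width: 85.3
gripper_force: 0.0
[602.74610749 167.7436671  156.25719436] [ 1.51992974e-01  9.88381553e-01 -7.13728561e-06 -2.05234750e-04] 1.65
3841 [601.07386628 167.69531165  51.87432115] ((602.295654296875, 167.3197021484375), 28.937332153320312)
```

The wrist depth puts the roll at (602.3,167.3), so the tool is centred. Descend and grip.

```bash
python3 -m handwheel '[[1,0,0,40,0,0,0],[1,0,0,75,0,0,0],[1,0,0,100,0,0,0],[1,0,0,115,0,0,0],[1,0,0,120,0,0,0],[1,0,0,120,0,0,0],[0,0,0,120,0,0,0],[0,0,0,120,0,0,0],[0,0,0,120,0,0,0],[0,0,0,120,0,0,0],[0,0,0,120,0,0,0],[0,0,0,120,0,0,0]]' 30
```

```text
time_s: 3.15
tcp_pos: [603.8, 167.2, 37.5]
tool_rot: [0.152, 0.988, 0.0, 0.001]
ft_force: [0.0, -0.3, 6.8]
grip_width: 58.3
gripper_force: 32.1
```

Gripped at 58.3 mm. Lift.

```bash
python3 -m handwheel '[[0,0,0,-5,0,0,0],[0,0,0,-20,0,0,0],[0,0,0,-45,0,0,0],[0,0,0,-75,0,0,0],[0,0,0,-105,0,0,0],[0,0,0,-125,0,0,0],[0,0,0,-125,0,0,0]]'
python3 - <<'E'
from h import *
p,d,K,T=cam("wrist");cv2.imwrite("pics/w2.png",p)
p,d,K,T=cam("side");cv2.imwrite("pics/s2.png",p);W=cloud(d,K,T)
s=r.read_state();x=s["tcp_pos"];print(x,s["ft_force"])
m=(np.hypot(W[...,0]-x[0],W[...,1]-x[1])<34)&(W[...,2]>100)&(W[...,2]<x[2]+20)&(p.min(2)>120);w=W[m];print(len(w),np.percentile(w[:,2],[1,99]))
E
```

```text
time_s: 4.03
tcp_pos: [603.9, 167.2, 163.6]
tool_rot: [0.152, 0.988, 0.001, 0.002]
ft_force: [-0.1, -0.3, -1.3]
grip_width: 58.6
gripper_force: 32.3
[603.05022742 167.06515787 160.97885871] [-0.63403972 -0.11016769 -1.29565662]
17 [125.27797553 170.05727175]
```

View pics/s2.png

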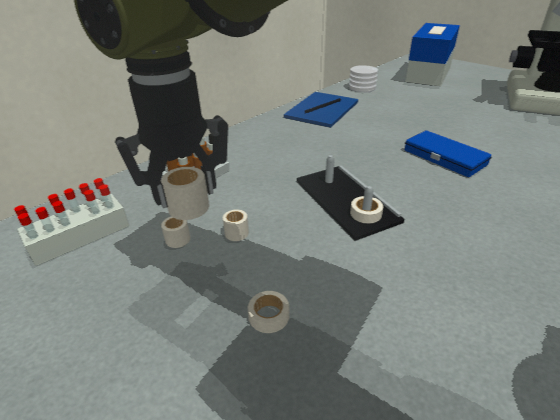

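View pics/w2.png

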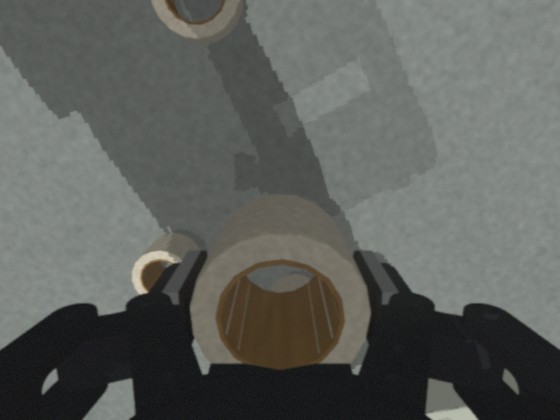

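Held upright with its hole clear: at (185,192) in the side view and (280,310) in the wrist view. Next: carry it above the spindle and turn so the fingers lie along the plate, away from the strip.

```bash
python3 -m handwheel '[[0,-5,-15,0,0,0,8],[0,-14,-45,0,0,0,17],[0,-25,-80,0,0,0,26],[0,-38,-117,0,0,0,35],[0,-50,-154,0,0,0,44],[0,-62,-190,0,0,0,53],[0,-74,-226,0,0,0,62],[0,-86,-262,0,0,0,71],[0,-96,-292,0,0,0,80],[0,-102,-310,0,0,0,88],[0,-104,-317,0,0,0,92],[0,-104,-317,0,0,0,92]]'
python3 - <<'E'
from h import *
p,d,K,T=cam("wrist");cv2.imwrite("pics/w3.png",p);W=cloud(d,K,T)
np.savez("w3.npz",p=p,d=d,K=K,T=T)
s=r.read_state();x=s["tcp_pos"];print(x,s["tool_rot"],s["ft_force"],s["grip_width"])
m=(np.hypot(W[...,0]-x[0],W[...,1]-x[1])<40)&(W[...,2]>x[2]-20)&(W[...,2]<x[2]+30)&(p.min(2)>110);w=W[m]
z=w[:,2];print(len(w),np.percentile(z,[1,10,50,90,99]))
t=w[abs(z-np.median(z))<6];c=t.mean(0);print(c,np.linalg.svd(t-c,full_matrices=False)[2][2],cv2.minEnclosingCircle(t[:,:2].astype(np.float32)))
p,d,K,T=cam("top");cv2.imwrite("pics/t3.png",p)
p,d,K,T=cam("side");cv2.imwrite("pics/s3.png",p)
E
```

```text
time_s: 5.62
tcp_pos: [606.6, -166.8, 160.1]
tool_rot: [0.817, 0.577, -0.001, -0.001]
ft_force: [0.2, 0.4, -1.0]
grip_width: 58.5
gripper_force: 32.3
[ 606.71971523 -166.35397809  160.32686528] [ 8.16345552e-01  5.77563294e-01 -4.42110867e-04 -6.20415061e-04] [ 0.48743888  0.48011993 -0.75958269] 58.2524961048283
12450 [141.98994214 155.02545397 174.39411046 175.3664617  176.78095803]
[ 609.447606   -155.73293856  174.43602962] [0.01196992 0.02353254 0.99965141] ((607.9247436523438, -160.3561553955078), 34.114505767822266)
```

View pics/w3.png

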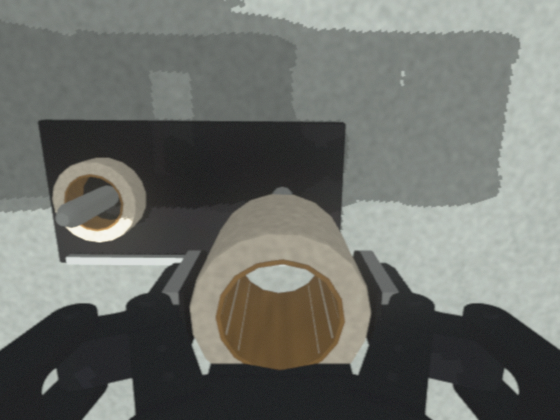

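View pics/s3.png

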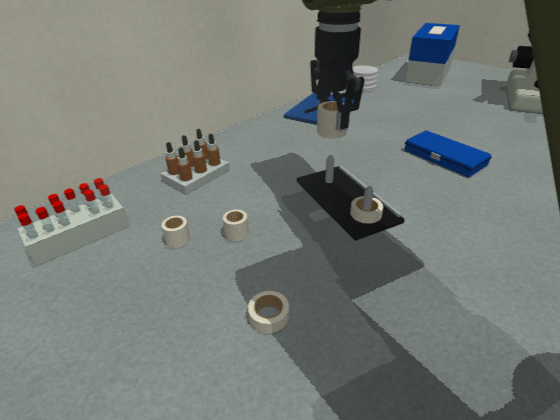

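The roll is held upright, with its top at z≈174 and its bottom at ≈122. In the wrist view (280,190) the spindle tip shows just behind it. I'll refine the spindle axis with a circle fit before lowering.

Run:
```python
from h import *
from scipy.optimize import least_squares
for n in ("side","top"):
    f=np.load(n+".npz");W=cloud(f["d"],f["K"],f["T"]);p=f["p"]
    for c0 in ((606,-166),(485,-122)):
        w=W[(np.hypot(W[...,0]-c0[0],W[...,1]-c0[1])<18)&(W[...,2]>38)&(W[...,2]<61)]
        s=least_squares(lambda c:np.hypot(w[:,0]-c[0],w[:,1]-c[1])-8,np.array(c0)+np.array([4,-4]),loss="soft_l1");print(n,len(w),s.x.round(1))
# two-view: spindle top pixel rays and mid-silhouette
for n,(u,v) in (("top",(373.5,178.5)),("side",(329.5,158))):
    f=np.load(n+".npz");print(n,ray(u,v,70,f["K"],f["T"]).round(1))
f=np.load("w3.npz");p,d,K,T=[f[k] for k in "pdKT"];W=cloud(d,K,T)
tt=W[(abs(W[...,2]-175)<3)&(p.min(2)>110)&(np.hypot(W[...,0]-607,W[...,1]+167)<36)]
m=np.zeros(p.shape[:2],np.uint8);b=(p[...,2].astype(int)-p[...,0]>50)&(np.hypot(W[...,0]-607,W[...,1]+167)<40)&(W[...,2]>100)
# hole rim -> ellipse centre in image, top-plane ray
m[b]=255;ys,xs=np.nonzero(m);print("core u",xs.min(),xs.max(),"v",ys.min(),ys.max())
print("rim top/left/right",[ray(u,v,174.5,K,T).round(1).tolist() for u,v in ((280,262),(217,312),(343,312),(280,368))])
```

```text
side 74 [ 597.5 -157.6]
side 91 [ 477.9 -111.6]
top 47 [ 607.6 -168. ]
top 32 [ 485.5 -123.6]
top [ 605.7 -165.3   70. ]
side [ 603.  -158.2   70. ]
core u 216 343 v 260 367
rim top/left/right [[612.3, -148.2, 174.5], [587.9, -157.6, 174.5], [625.3, -170.8, 174.5], [599.7, -183.7, 174.5]]
```

The spindle axis is ≈(607.5,-167) and the hole centre ≈(606,-166), well within the 11 mm of play. Lower to just above the plate.

```bash
python3 -m handwheel '[[0,0,0,20,0,0,0],[0,0,0,40,0,0,0],[0,0,0,55,0,0,0],[0,0,0,65,0,0,0],[0,0,0,75,0,0,0],[0,0,0,85,0,0,0],[0,0,0,93,0,0,0],[0,0,0,100,0,0,0],[0,0,0,105,0,0,0],[0,0,0,107,0,0,0],[0,0,0,107,0,0,0]]'
```

```text
time_s: 7.15
tcp_pos: [607.1, -166.5, 54.3]
tool_rot: [0.817, 0.577, 0.0, 0.0]
ft_force: [1.1, -0.7, -0.9]
grip_width: 58.1
gripper_force: 32.3
```

```bash
python3 -m handwheel '[[0,0,0,2,0,0,0],[0,0,0,3,0,0,0],[0,0,0,4,0,0,0],[0,0,0,5,0,0,0],[0,0,0,5,0,0,0]]'
```

```text
time_s: 7.78
tcp_pos: [607.0, -166.5, 49.2]
tool_rot: [0.817, 0.577, -0.0, -0.0]
ft_force: [-0.4, 0.4, -1.3]
grip_width: 58.3
gripper_force: 32.3
```

```bash
python3 -m handwheel '[[0,0,0,0.5,0,0,0],[0,0,0,1,0,0,0],[0,0,0,1,0,0,0]]'; python3 -m handwheel '[[0,0,0,0.5,0,0,0],[0,0,0,1,0,0,0],[0,0,0,1,0,0,0]]'
```

```text
time_s: 8.15
tcp_pos: [607.0, -166.5, 48.3]
tool_rot: [0.817, 0.577, -0.0, -0.0]
ft_force: [-0.9, -0.2, 0.2]
grip_width: 58.2
gripper_force: 32.3
time_s: 8.52
tcp_pos: [607.1, -166.5, 47.5]
tool_rot: [0.817, 0.577, 0.0, 0.0]
ft_force: [-2.0, 1.1, 3.0]
grip_width: 58.5
gripper_force: 32.5
```

Contact is beginning: the force rose from about -1 to +3 N at the expected height. One more small press to seat it.

```bash
python3 -m handwheel '[[0,0,0,0.5,0,0,0],[0,0,0,1,0,0,0],[0,0,0,1,0,0,0]]'
python3 - <<'E'
from h import *
p,d,K,T=cam("side");cv2.imwrite("pics/s4.png",cv2.resize(p[60:260,240:440],None,fx=3,fy=3))
p,d,K,T=cam("wrist");W=cloud(d,K,T)
w=W[(abs(W[...,2]-62)<6)&(p.min(2)>110)&(np.hypot(W[...,0]-607,W[...,1]+167)<36)];c=w.mean(0);print(len(w),c,np.linalg.svd(w-c,full_matrices=False)[2][2])
E
```

```text
time_s: 8.9
tcp_pos: [607.1, -166.5, 47.4]
tool_rot: [0.817, 0.577, 0.0, 0.0]
ft_force: [-7.2, 2.4, 12.6]
grip_width: 58.2
gripper_force: 33.4
11628 [ 609.8535427  -156.53930169   61.9793848 ] [0.01286698 0.03098151 0.99943713]
```

View pics/s4.png

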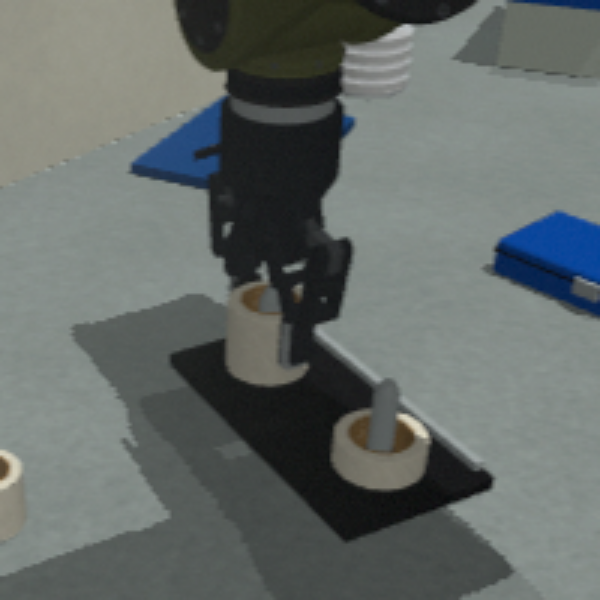

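The crop shows the roll over the spindle, with the spindle tip visible in the hole at (268,300). It sits flat on the plate with its top at z≈62 and 12 N of contact. Release and rise.

```bash
python3 -m handwheel '[[0.9,0,0,-1,0,0,0],[0.9,0,0,-1,0,0,0],[0.9,0,0,-1,0,0,0],[0.9,0,0,-1,0,0,0],[1,0,0,-1,0,0,0],[1,0,0,-6,0,0,0],[1,0,0,-20,0,0,0],[1,0,0,-45,0,0,0],[1,0,0,-80,0,0,0],[1,0,0,-120,0,0,0],[1,0,0,-140,0,0,0],[1,0,0,-140,0,0,0]]'
python3 - <<'E'
from h import *
p,d,K,T=cam("side");cv2.imwrite("pics/s5.png",cv2.resize(p[60:260,240:440],None,fx=3,fy=3))
p,d,K,T=cam("wrist");W=cloud(d,K,T)
w=W[(abs(W[...,2]-62)<5)&(p.min(2)>110)&(np.hypot(W[...,0]-607,W[...,1]+167)<40)];c=w.mean(0);print(len(w),c,np.linalg.svd(w-c,full_matrices=False)[2][2],cv2.minEnclosingCircle(w[:,:2].astype(np.float32)))
E
```

```text
time_s: 10.5
tcp_pos: [607.6, -166.7, 188.7]
tool_rot: [0.817, 0.577, 0.001, 0.002]
ft_force: [-1.1, -0.4, -0.8]
grip_width: 85.4
gripper_force: 0.0
2513 [ 606.63602902 -165.63613781   62.12147757] [2.65675468e-03 4.54433748e-04 9.99996368e-01] ((606.065673828125, -165.88177490234375), 28.66558837890625)
```

View pics/s5.png

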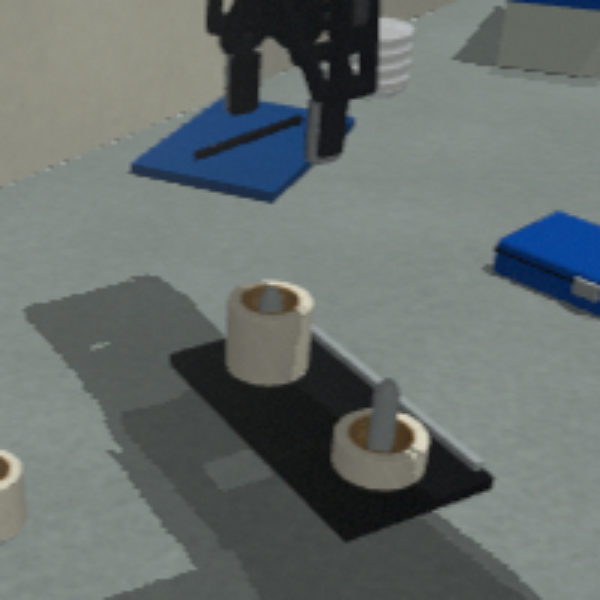

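The roll at (268,330) lies flat around the spindle, its top level at z=62, and the gripper is clear.

```bash
python3 -c "from plant import hand_in; print(hand_in())"
```

```text
the job is handed in; nothing more can be done
None
```

The tall roll was lowered all the way before release and now lies flat on the base plate around the empty spindle; the low roll was left alone, and the job was handed in at about 10.5 s.

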